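# Fetch the spectacles case from behind the counter stock

## Task

Clear the lens-spray bottle, the round tin and the square carton off the wooden display board, standing all three upright on the flat desk mat at the side. Then fetch the black hard spectacles case from behind where they stood and lay it flat in the middle of the empty shallow wooden tray, lengthways along the tray. Only then put the bottle, the tin and the carton back upright, each on the very spot on the board where it stood at the start; knock nothing over and leave the spectacles on the table where they lie.

Things in the scene. Friction and masses are not known exactly. Their poses are not given: they have to be found in the camera images.
- board: Fixed brown wooden board on the table, 170 mm (its x) by 220 mm (its y), 12 mm thick; copper strip on its -x edge, towards the robot at yaw 0. Origin: centre of its underside; z up. At the start bottle, tin and carton stand on it in a row along its y, 31 mm to the -x side of its middle, 70 mm apart, in any order; the case lies close behind: no finger fits between.
- mat: Fixed flat blue desk mat, the side area, 250 mm (its x) by 150 mm (its y), 3 mm thick. Origin: centre of its underside; z up. It lies to the left or the right of the board, its long side pointing roughly away from the robot. The three things fit on it in a line along its x, 80 mm apart.
- tray: Fixed shallow open tray of pale wood, 200 mm (its x, its length) by 150 mm (its y) outside, 14 mm high, walls and floor 4 mm thick. Origin: centre of its underside; z up. It lies on the other side of the board from the mat. Lengthways means the case's y along the tray's x, either way round.
- bottle: Loose slim white round spray bottle with a paper band and a narrow black cap, standing. 38 mm across up to 80 mm height, shoulder and cap (22 mm across) up to 104 mm; 70 to 140 g. Origin: centre of its underside; z up along its axis.
- tin: Loose round metal tin with a paper band, the widest and lowest of the three, standing. 57 mm across, 84 mm high; 105 to 210 g. Origin: centre of its underside; z up along its axis.
- carton: Loose upright square cardboard carton with a pale band, 40 by 40 mm and 96 mm high; 84 to 168 g. Origin: centre of its underside; z up, x and y square to its sides.
- case: Loose black hard spectacles case lying on the board behind the three standing things (on the board's +x side, centre about 29 mm from its middle): 52 mm wide (its x), 150 mm long (its y), 34 mm high, rounded edges; 98 to 196 g. Origin: centre of its underside; z up.
- spectacles: Loose pair of dark-brown spectacles lying folded on the table between the robot and the board, 136 mm wide (its y), 45 mm deep (its x), 20 mm high; to be left alone. Origin: under its middle, on the table.

How it is judged:
By the outcome, as a careful person would: the job done as asked, in the order asked, and still so for the second after the job is handed in, with the robot touching nothing.
It also fails if it takes over 144 s, if anything falls off the work surface, if the arm or the gripper's body presses on something with over 40 N, if the wrist force passes 120 N, or if a joint passes its speed limit or range.

## Robot

A 6-joint arm with a two-finger parallel gripper is mounted at the origin on the work surface. World frame = base frame: x ahead of the robot, y to its left, z up, the work surface at z = 0. Lengths are in m, angles in rad, forces in N, time in s.
With the tool pointing down it reaches from about 0.325 to 0.9 m from the base axis. Payload 3.5 kg.
Tool frame: the origin (TCP) lies on the mounting face of the last link; the fingertips stand 173 mm ahead of it and the grasp point (between the pads) lies 155 mm ahead of it; z points along the fingers, y is the line along which they close (so a half turn about z gives the same grasp; the last joint's range is limited). The gripper opens to 85 mm and grips with 20 to 120 N. Pads are 22 mm wide; open, the fingers measure 114 mm over their backs; the gripper's body (76 mm by 85 mm) begins 54 mm behind the grasp point. The pads swing forward as they close: fully open they stand 13 mm farther back than shut.
Start: joints at [1.207, 0.276, -0.026, 1.268, 0, 1.467], TCP at [0.161, 0.604, 0.405] pointing down, gripper open.
Joint ranges: [-3.12, 3.12], [-0.85, 1.88], [-1.08, 1.24], [-1.95, 2.15], [-1.57, 1.53], [-3.14, 3.14]. Speed limits (rad/s): [2.57, 2.57, 3.14, 3.14, 3.14, 3.14].

## Interface

Orientations are given as a 3x3 rotation matrix whose columns are the frame's x, y, z axes.
In Python, from rig import robot, optics gives the robot as it stands.
- The arm moves only by the tool step_arm, never from a script. Its argument "commands" is a list of rows, each a list of 7 numbers: the shift along the tool's x, y, z in units of 30 mm (1.0 is 30 mm), then the turn, a rotation vector about the tool's x, y, z in units of 5 degrees (1.0 is 5 degrees), then the finger opening in mm, from 0 to 85.4. A call has 1 to 20 rows; each row shifts and turns the commanded pose from where the row before left it, along the tool's axes as they then stand; what a row does not reach is not made up. A row lasts 1/12 s, in which the tool goes at most 41.7 mm and 7.16 degrees, less where a joint would pass 70% of its speed; a pose out of reach is approached as far as the arm can. A call is refused whole if a number of a shift passes 1 or a number of a turn 1, either way. A call with a gripper value outside its range is refused whole. The fingers move at their own pace and stop on an object; "force" is the grip in N (left out, the last holds). Time passes only in rows, so rows that do not move let the fingers close. It gives the time, the measured TCP pose, the force, the opening and the grip force at its end, in the units of the state.
- robot.get_obs(): the state, without advancing time (a new reading comes with each control period).
- optics.capture(name): name is "side" or "top"; returns a dict with "pixels" (480x640x3 uint8, blue, green, red), "fx", "fy", "cx", "cy" (pixels), "distortion" ([k1, k2, p1, p2, k3] as OpenCV has them; the pictures are not rectified), "position" and "rotation" of the camera in the world. Camera axes: x right, y up, looking along -z (the intrinsics and any distortion apply to the point x, -y, -z); pixel columns grow to the right and rows downward; lengths in m; the calibration is good to about 2 mm. A picture is of the moment at which its call begins. There is no depth.
- robot.finish_job(): hands the job in; it is judged then, once.
The state is a dict: "time_s": time; "joints": joint angles; "qvel": joint speeds; "effort": joint torques, N m; "tool_pos": TCP position; "orientation": TCP orientation; "ft_force": force on the tool from outside, world axes, zero at the start; "wrist_torque": the same for the moment, N m; "grip_width": finger opening in m; "gripper_force": force on a finger pad.
Only numpy, scipy, OpenCV 4.12 (cv2) and the standard library are available. Lean on these libraries where they do the work, as an engineer would, in place of code of your own. Each camera call takes 0.05 s, during which the arm holds its last target. There are 200 camera calls.

## Working session

There is one attempt and no reset: what is moved stays moved. The work goes in short steps, Python scripts to look and compute and a tool call to move; the robot and the scene stay as the last step left them, time stands still between calls to the robot, and variables do not carry over. Pictures are saved under pics/ and viewed, at most 14 in all, crops included, and the job is handed in when it is done.

Besides the shell and the picture viewer there is one more tool, called by a JSON object that holds its "method" and its "body", one argument or row to a line. step_arm: Moves the arm, as the interface text tells. Its arguments: {"type":"object","properties":{"commands":{"type":"array","items":{"type":"array","items":{"type":"number"}}},"force":{"type":"number"}},"required":["commands"]}

```bash
mkdir -p pics
cat > h.py <<'E'
import numpy as np, cv2
from rig import robot, optics
def cap(n):
    c=optics.capture(n); c['pixels']=np.array(c['pixels'],dtype=np.uint8); return c
def ray(c,uv):
    K=np.array([[c['fx'],0,c['cx']],[0,c['fy'],c['cy']],[0,0,1.]])
    p=cv2.undistortPoints(np.array(uv,float).reshape(-1,1,2),K,np.array(c['distortion'],float)).reshape(-1,2)
    d=np.c_[p[:,0],-p[:,1],-np.ones(len(p))]@np.array(c['rotation']).T
    return np.array(c['position']),d
def onz(c,uv,z):
    o,d=ray(c,uv); return o+d*((z-o[2])/d[:,2])[:,None]
def proj(c,P):
    K=np.array([[c['fx'],0,c['cx']],[0,c['fy'],c['cy']],[0,0,1.]])
    q=(np.atleast_2d(P)-np.array(c['position']))@np.array(c['rotation']); q=q*[1,-1,-1]
    return cv2.projectPoints(q,np.zeros(3),np.zeros(3),K,np.array(c['distortion'],float))[0].reshape(-1,2)
E
python3 - <<'E'
from h import *
for n in('top','side'):
    c=cap(n); cv2.imwrite(f'pics/{n}0.png',c['pixels']); print(n,np.round(c['position'],3),np.round(c['rotation'],3).tolist(),c['fx'],c['distortion'])
o=robot.get_obs(); print(o)
E
```

```text
top [0.4   0.012 1.111] [[-0.01, 0.997, -0.075], [-1.0, -0.009, 0.013], [0.013, 0.075, 0.997]] 575.0366849209884 [-0.09956135  0.          0.          0.          0.        ]
side [0.302 0.657 0.495] [[-0.958, 0.161, -0.238], [-0.287, -0.506, 0.814], [0.011, 0.847, 0.531]] 511.74262186547327 [-0.0430668  0.         0.         0.         0.       ]
{'time_s': 0.1, 'joints': array([ 1.20660477e+00,  2.77114291e-01, -2.77693367e-02,  1.26798187e+00,
       -1.44070398e-05,  1.46739874e+00]), 'qvel': array([-0.00025719, -0.00228124,  0.00320068, -0.00021487, -0.0001482 ,
       -0.00073615]), 'effort': array([ 9.93483764e-05, -4.46707678e+01,  2.96128124e+01,  8.46160372e-03,
       -4.70303280e-05,  1.15818203e-06]), 'tool_pos': array([0.16103775, 0.60353043, 0.40362346]), 'orientation': array([[-9.66185491e-01,  2.57846996e-01, -7.23564241e-04],
       [ 2.57847934e-01,  9.66183567e-01, -1.93859015e-03],
       [ 1.99236233e-04, -2.05960722e-03, -9.99997859e-01]]), 'ft_force': array([ 0.51561156,  0.07080923, -0.15095021]), 'wrist_torque': array([ 0.02501865,  0.00614853, -0.00933868]), 'gripper_force': 0.0, 'grip_width': 0.0855815368445011}
```

View pics/top0.png

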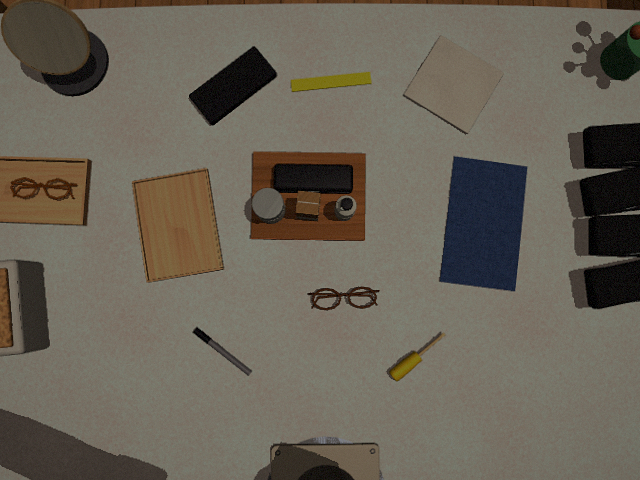

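View pics/side0.png

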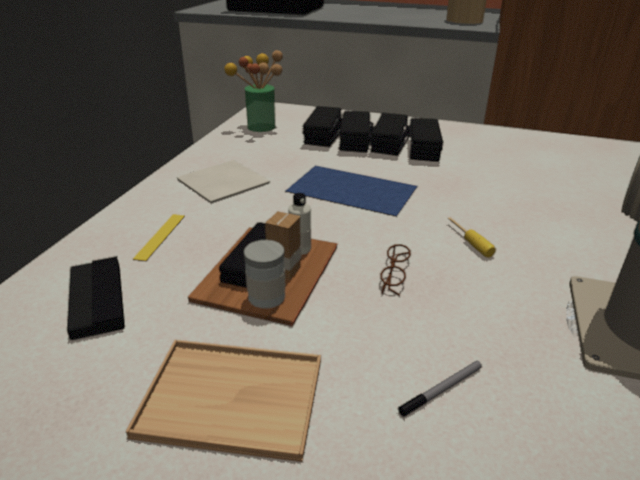

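Top view: tray at left (178,225), board at (308,197) with tin (268,205), carton (308,204), bottle (346,205) in front of the case (313,178); mat at (483,223), spectacles (344,298). The side view agrees.

```bash
cat > m0.py <<'E'
from h import *
c=cap('top'); im=c['pixels']; hsv=cv2.cvtColor(im,cv2.COLOR_BGR2HSV)
print(c['cx'],c['cy'])
for n,p in dict(table=(400,250),board=(360,225),tray=(180,220),mat=(483,223),tin=(268,203),carton=(303,212),case=(313,178),bcap=(346,204),bsh=(346,214)).items(): print(n,hsv[p[1],p[0]])
def rect(name,mask,roi,z):
    m=np.zeros_like(mask); x0,y0,x1,y1=roi; m[y0:y1,x0:x1]=mask[y0:y1,x0:x1]
    m=cv2.morphologyEx(m,cv2.MORPH_OPEN,np.ones((3,3)))
    k=max(cv2.findContours(m,cv2.RETR_EXTERNAL,cv2.CHAIN_APPROX_NONE)[0],key=cv2.contourArea)
    P=onz(c,k.reshape(-1,2),z)[:,:2]*1000
    (cx,cy),(w,h),a=cv2.minAreaRect(P.astype(np.float32)); print(name,np.round([cx,cy,w,h,a],1)); 
    cv2.drawContours(im,[k],-1,(0,255,0),1)
H,S,V=cv2.split(hsv)
rect('mat',((H>95)&(H<130)&(S>110)).astype(np.uint8),(430,140,540,300),.003)
wood=((H<25)&(S>85)).astype(np.uint8)
rect('tray',wood,(125,160,232,290),.014)
rect('board',wood,(235,145,375,250),.012)
rect('case',(V<38).astype(np.uint8),(265,155,360,195),.035)
cv2.imwrite('pics/ov.png',cv2.resize(im[140:310,120:540],None,fx=1.9,fy=1.9,interpolation=cv2.INTER_CUBIC))
cv2.imwrite('pics/crop.png',cv2.resize(c['pixels'][145:250,235:375],None,fx=5.7,fy=5.7,interpolation=cv2.INTER_CUBIC))
E
python3 m0.py
```

```text
324.7315925411692 244.52701150179848
table [ 21  38 128]
board [ 11 183  92]
tray [ 17 145 123]
mat [110 132  56]
tin [18 27 96]
carton [ 13 153 100]
case [150  19  27]
bcap [20 31 25]
bsh [ 19  53 116]
mat [ 523.3 -315.5  148.8  247.2   82.2]
tray [523.9 281.8 200.  151.2   9.3]
board [577.8  28.5 220.  171.1  88.5]
case [606.5  19.2 150.   55.8  89.5]
```

View pics/crop.png

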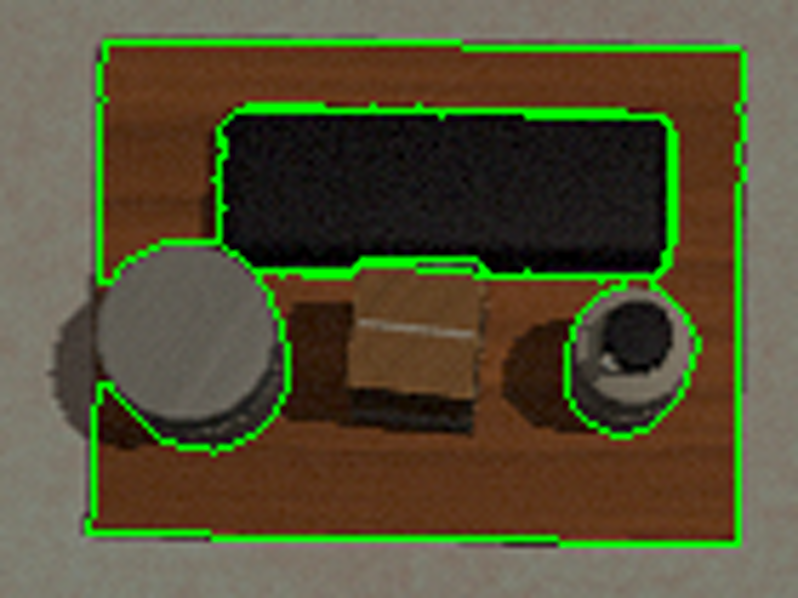

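Sizes match the spec (mat 149×247, tray 200×151, board 220×171). The crop shows the tin's top at crop (187,332), the carton's top at about (417,332) with its tape line (360,322)-(475,333), and the cap at (640,335). Next I work out positions.

Run:
```python
from h import *
c=cap('top'); s=cap('side')
px=lambda p:(235+(np.array(p,float)+.5)/5.7-.5)*[1,0]+(145+(np.array(p,float)+.5)/5.7-.5)*[0,1]
B=np.array([577.8,28.5]);a=np.radians(-1.5);R=np.array([[np.cos(a),-np.sin(a)],[np.sin(a),np.cos(a)]])
for n,p,z,y in(('tin',(187,332),.096,70),('carton',(417,332),.108,0),('bottle',(640,335),.116,-70)):
    P=onz(c,px(p),z)[0]; print(n,np.round(P*1000,1),'nominal',np.round(B+R@[-31,y],1),'side px of top',proj(s,P).round(1))
q=onz(c,np.vstack([px((360,322)),px((475,333))]),.108);d=q[1]-q[0];print('tape yaw',np.degrees(np.arctan2(d[1],d[0]))+90)
q=onz(c,np.vstack([px((235,105)),px((660,114))]),.046);d=q[1]-q[0];print('case back edge yaw',np.degrees(np.arctan2(d[1],d[0]))+90,q[:,:2])
cv2.imwrite('pics/s1.png',cv2.resize(s['pixels'][180:320,190:345],None,fx=4,fy=4,interpolation=cv2.INTER_CUBIC))
```

```text
tin [551.5  99.4  96. ] nominal [548.6  99.3] side px of top [[264.2 250.2]]
carton [549.1  27.4 108. ] nominal [546.8  29.3] side px of top [[283.4 219.1]]
bottle [546.4 -41.  116. ] nominal [545.  -40.7] side px of top [[299.6 195. ]]
tape yaw -6.014135361632071
case back edge yaw -1.6918834552150486 [[ 0.63445767  0.0878359 ]
 [ 0.63031642 -0.05236718]]
```

View pics/s1.png

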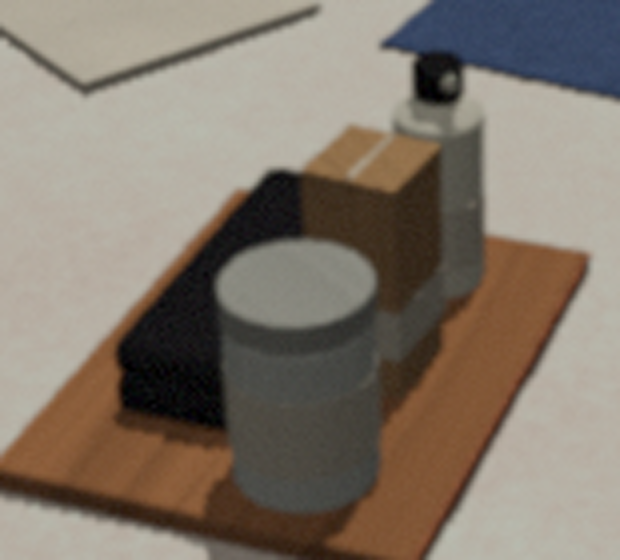

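{"method": "step_arm", "body": {
  "commands": [
    [0, 0, -0.2, 0, 0, 1, 85],
    [0, 0, 0, 0, 0, 1, 85],
    [0, 0, 0, 0, 0, 1, 85],
    [0, 0, 0, 0, 0, 1, 85],
    [0, 0, 0, 0, 0, 1, 85],
    [0, 0, 0, 0, 0, 1, 85],
    [0, 0, 0, 0, 0, 1, 85],
    [0, 0, 0, 0, 0, 1, 85],
    [0, 0, 0, 0, 0, 1, 85],
    [0, 0, 0, 0, 0, 1, 85],
    [0, 0, 0, 0, 0, 1, 85],
    [0, 0, 0, 0, 0, 1, 85],
    [0, 0, 0, 0, 0, 1, 85],
    [0, 0, 0, 0, 0, 1, 85],
    [0, 0, 0, 0, 0, 1, 85],
    [0, 0, 0, 0, 0, 0.3, 85],
    [0, 0, 0, 0, 0, 0, 85]
  ],
  "force": 40
}}

```text
time_s: 1.67
tool_pos: [0.1611, 0.6038, 0.4105]
orientation: [[0.026, 1.0, -0.0], [1.0, -0.026, -0.0], [-0.0, -0.0, -1.0]]
ft_force: [-0.3, 0.2, 0.4]
grip_width: 0.0848
gripper_force: 0.0
```

Triangulation agrees across the two views: the side pixels of the tops match. The carton is turned by about -5.5°. Going to the bottle.

{"method": "step_arm", "body": {
  "commands": [
    [-0.5, 0.32, 0, 0, 0, 0, 85],
    [-1, 0.633, 0, 0, 0, 0, 85],
    [-1, 0.633, 0, 0, 0, 0, 85],
    [-1, 0.633, 0, 0, 0, 0, 85],
    [-1, 0.633, 0, 0, 0, 0, 85],
    [-1, 0.633, 0, 0, 0, 0, 85],
    [-1, 0.633, 0, 0, 0, 0, 85],
    [-1, 0.633, 0, 0, 0, 0, 85],
    [-1, 0.633, 0, 0, 0, 0, 85],
    [-1, 0.633, 0, 0, 0, 0, 85],
    [-1, 0.633, 0, 0, 0, 0, 85],
    [-1, 0.633, 0, 0, 0, 0, 85],
    [-1, 0.633, 0, 0, 0, 0, 85],
    [-1, 0.633, 0, 0, 0, 0, 85],
    [-1, 0.633, 0, 0, 0, 0, 85],
    [-1, 0.633, 0, 0, 0, 0, 85],
    [-1, 0.633, 0, 0, 0, 0, 85],
    [-1, 0.633, 0, 0, 0, 0, 85],
    [-1, 0.633, 0, 0, 0, 0, 85],
    [-1, 0.633, 0, 0, 0, 0, 85]
  ]
}}

```text
time_s: 3.33
tool_pos: [0.5172, 0.008, 0.4108]
orientation: [[0.025, 1.0, 0.0], [1.0, -0.025, 0.0], [0.0, 0.0, -1.0]]
ft_force: [1.4, 0.9, 0.8]
grip_width: 0.0848
gripper_force: 0.0
```

{"method": "step_arm", "body": {
  "commands": [
    [-1, 0.633, 0, 0, 0, 0, 85],
    [-0.667, 0.42, 0, 0, 0, 0, 85],
    [0, 0, 0, 0, 0, 0, 85],
    [0, 0, 0, 0, 0, 0, 85],
    [0, 0, 0, 0, 0, 0, 85]
  ]
}}

```text
time_s: 3.75
tool_pos: [0.5466, -0.0408, 0.4105]
orientation: [[0.025, 1.0, -0.001], [1.0, -0.025, 0.001], [0.001, -0.001, -1.0]]
ft_force: [0.3, -0.8, 0.3]
grip_width: 0.0847
gripper_force: 0.0
```

{"method": "step_arm", "body": {
  "commands": [
    [0, 0, 0.5, 0, 0, 0, 85],
    [0, 0, 1, 0, 0, 0, 85],
    [0, 0, 1, 0, 0, 0, 85],
    [0, 0, 1, 0, 0, 0, 85],
    [0, 0, 1, 0, 0, 0, 85],
    [0, 0, 0.8, 0, 0, 0, 85],
    [0, 0, 0.5, 0, 0, 0, 85],
    [0, 0, 0.28, 0, 0, 0, 85],
    [0, 0, 0, 0, 0, 0, 85],
    [0, 0, 0, 0, 0, 0, 60],
    [0, 0, 0, 0, 0, 0, 50],
    [0, 0, 0, 0, 0, 0, 42],
    [0, 0, 0, 0, 0, 0, 30],
    [0, 0, 0, 0, 0, 0, 30],
    [0, 0, 0, 0, 0, 0, 30],
    [0, 0, 0, 0, 0, 0, 30],
    [0, 0, 0, 0, 0, 0, 30],
    [0, 0, 0, 0, 0, 0, 30]
  ]
}}

```text
time_s: 5.25
tool_pos: [0.5477, -0.0412, 0.2299]
orientation: [[0.025, 1.0, 0.002], [1.0, -0.025, -0.0], [-0.0, 0.002, -1.0]]
ft_force: [-1.2, 1.2, 6.2]
grip_width: 0.0373
gripper_force: 39.8
```

{"method": "step_arm", "body": {
  "commands": [
    [0, 0, -0.4, 0, 0, 0, 30],
    [0, 0, -0.8, 0, 0, 0, 30],
    [0, 0, -0.8, 0, 0, 0, 30],
    [-0.457, 0.087, 0, 0, 0, 0, 30],
    [-0.95, 0.181, 0, 0, 0, 0, 30],
    [-0.95, 0.181, 0, 0, 0, 0, 30],
    [-0.95, 0.181, 0, 0, 0, 0, 30],
    [-0.95, 0.181, 0, 0, 0, 0, 30],
    [-0.95, 0.181, 0, 0, 0, 0, 30],
    [-0.95, 0.181, 0, 0, 0, 0, 30],
    [-0.95, 0.181, 0, 0, 0, 0, 30],
    [-0.95, 0.181, 0, 0, 0, 0, 30],
    [-0.95, 0.181, 0, 0, 0, 0, 30],
    [-0.95, 0.181, 0, 0, 0, 0, 30],
    [-0.5, 0.1, 0, 0, 0, 0, 30],
    [0, 0, 0, 0, 0, 0, 30],
    [0, 0, 0, 0, 0, 0, 30],
    [0, 0, 0, 0, 0, 0, 30]
  ]
}}

```text
time_s: 6.75
tool_pos: [0.5985, -0.3558, 0.2875]
orientation: [[0.025, 1.0, -0.001], [1.0, -0.025, 0.002], [0.001, -0.001, -1.0]]
ft_force: [0.4, 0.8, -0.7]
grip_width: 0.0369
gripper_force: 40.3
```

{"method": "step_arm", "body": {
  "commands": [
    [0, 0, 0.7, 0, 0, 0, 30],
    [0, 0, 0.7, 0, 0, 0, 30],
    [0, 0, 0.4, 0, 0, 0, 30],
    [0, 0, 0.25, 0, 0, 0, 30],
    [0, 0, 0.15, 0, 0, 0, 30],
    [0, 0, 0, 0, 0, 0, 30],
    [0, 0, 0, 0, 0, 0, 30]
  ]
}}

```text
time_s: 7.33
tool_pos: [0.5995, -0.3561, 0.223]
orientation: [[0.025, 1.0, 0.001], [1.0, -0.025, -0.001], [-0.001, 0.001, -1.0]]
ft_force: [0.2, 0.0, -0.3]
grip_width: 0.0367
gripper_force: 40.3
```

{"method": "step_arm", "body": {
  "commands": [
    [0, 0, 0.05, 0, 0, 0, 30],
    [0, 0, 0.03, 0, 0, 0, 30],
    [0, 0, 0, 0, 0, 0, 30],
    [0, 0, 0, 0, 0, 0, 30]
  ]
}}

```text
time_s: 7.67
tool_pos: [0.5995, -0.3565, 0.221]
orientation: [[0.025, 1.0, 0.002], [1.0, -0.025, -0.001], [-0.001, 0.002, -1.0]]
ft_force: [0.7, 0.3, 3.0]
grip_width: 0.0371
gripper_force: 40.5
```

{"method": "step_arm", "body": {
  "commands": [
    [0, 0, 0, 0, 0, 0, 42],
    [0, 0, 0, 0, 0, 0, 50],
    [0, 0, 0, 0, 0, 0, 65],
    [0, 0, 0, 0, 0, 0, 85],
    [0, 0, 0, 0, 0, 0, 85],
    [0, 0, 0, 0, 0, 0, 85],
    [0, 0, -0.68, 0, 0, 0, 85],
    [0, 0, -1, 0, 0, 0, 85],
    [0, 0, -1, 0, 0, 0, 85],
    [0, 0, -1, 0, 0, 0, 85],
    [0.5, -0.08, 0, 0, 0, 0, 85],
    [0.98, -0.153, 0, 0, 0, 0, 85],
    [0.98, -0.153, 0, 0, 0, 0, 85],
    [0.98, -0.153, 0, 0, 0, 0, 85],
    [0.98, -0.153, 0, 0, 0, 0, 85],
    [0.98, -0.153, 0, 0, 0, 0, 85],
    [0.98, -0.153, 0, 0, 0, 0, 85],
    [0.98, -0.153, 0, 0, 0, 0, 85],
    [0.98, -0.153, 0, 0, 0, 0, 85],
    [0.98, -0.153, 0, 0, 0, 0, 85]
  ]
}}

```text
time_s: 9.33
tool_pos: [0.5618, -0.0741, 0.3303]
orientation: [[0.025, 1.0, 0.0], [1.0, -0.025, -0.0], [-0.0, 0.0, -1.0]]
ft_force: [-0.0, -0.6, 0.2]
grip_width: 0.085
gripper_force: 0.0
```

{"method": "step_arm", "body": {
  "commands": [
    [0.98, -0.153, 0, 0, 0, 0, 85],
    [0.98, -0.153, 0, 0, 0, 0, 85],
    [0.98, -0.153, 0, 0, 0, 0, 85],
    [0.483, -0.071, 0, 0, 0, 0, 85],
    [0, 0, 0, 0, 0, 0.8, 85],
    [0, 0, 0, 0, 0, 0, 85],
    [0, 0, 0, 0, 0, 0, 85],
    [0, 0, 0, 0, 0, 0, 85]
  ]
}}

```text
time_s: 10.0
tool_pos: [0.5491, 0.0272, 0.3303]
orientation: [[0.094, 0.996, 0.0], [0.996, -0.094, -0.0], [-0.0, 0.0, -1.0]]
ft_force: [-0.0, 0.7, 0.5]
grip_width: 0.0848
gripper_force: 0.0
```

Run:
```python
from h import *
s=cap('side'); cv2.imwrite('pics/s2.png',s['pixels'])
```

```text
(no output)
```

View pics/s2.png

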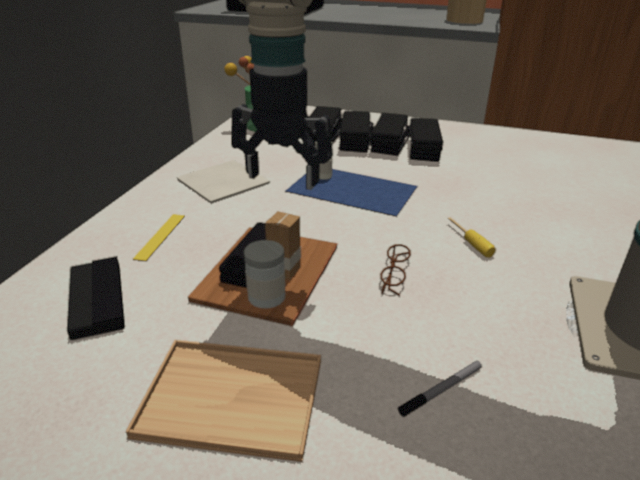

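The picture shows the bottle upright on the mat at (325,170), partly hidden by a finger, and the gripper over the carton at (283,215). Grasping the carton.

{"method": "step_arm", "body": {
  "commands": [
    [0, 0, 0.5, 0, 0, 0, 85],
    [0, 0, 1, 0, 0, 0, 85],
    [0, 0, 1, 0, 0, 0, 85],
    [0, 0, 0.5, 0, 0, 0, 85],
    [0, 0, 0.31, 0, 0, 0, 85],
    [0, 0, 0, 0, 0, 0, 85],
    [0, 0, 0, 0, 0, 0, 60],
    [0, 0, 0, 0, 0, 0, 50],
    [0, 0, 0, 0, 0, 0, 43],
    [0, 0, 0, 0, 0, 0, 32],
    [0, 0, 0, 0, 0, 0, 32],
    [0, 0, 0, 0, 0, 0, 32],
    [0, 0, 0, 0, 0, 0, 32],
    [0, 0, 0, 0, 0, 0, 32],
    [0, 0, 0, 0, 0, 0, 32]
  ]
}}

```text
time_s: 11.3
tool_pos: [0.5501, 0.0274, 0.2327]
orientation: [[0.095, 0.995, 0.003], [0.995, -0.095, -0.0], [-0.0, 0.003, -1.0]]
ft_force: [-0.2, 0.2, 5.9]
grip_width: 0.0399
gripper_force: 40.8
```

{"method": "step_arm", "body": {
  "commands": [
    [0, 0, -0.4, 0, 0, 0, 32],
    [0, 0, -0.8, 0, 0, 0, 32],
    [0, 0, -0.8, 0, 0, 0, 32],
    [-0.46, -0.095, 0, 0, 0, 0, 32],
    [-0.99, -0.2, 0, 0, 0, 0, 32],
    [-0.99, -0.2, 0, 0, 0, 0, 32],
    [-0.99, -0.2, 0, 0, 0, 0, 32],
    [-0.99, -0.2, 0, 0, 0, 0, 32],
    [-0.99, -0.2, 0, 0, 0, 0, 32],
    [-0.99, -0.2, 0, 0, 0, 0, 32],
    [-0.99, -0.2, 0, 0, 0, 0, 32],
    [-0.99, -0.2, 0, 0, 0, 0, 32],
    [-0.99, -0.2, 0, 0, 0, 0, 32],
    [-0.99, -0.2, 0, 0, 0, 0, 32],
    [-0.99, -0.2, 0, 0, 0, 0, 32],
    [-0.6, -0.12, 0, 0, 0, 0, 32],
    [-0.39, -0.08, 0, 0, 0, 0, 32],
    [0, 0, 0, 0, 0, 0, 32],
    [0, 0, 0, 0, 0, 0, 32],
    [0, 0, 0.5, 0, 0, 0, 32]
  ]
}}

```text
time_s: 12.97
tool_pos: [0.4407, -0.3339, 0.2784]
orientation: [[0.094, 0.996, 0.004], [0.996, -0.094, -0.003], [-0.002, 0.004, -1.0]]
ft_force: [0.8, 0.0, -0.7]
grip_width: 0.04
gripper_force: 40.3
```

{"method": "step_arm", "body": {
  "commands": [
    [0, 0, 0.8, 0, 0, 0, 32],
    [0, 0, 0.6, 0, 0, 0, 32],
    [0, 0, 0.25, 0, 0, 0, 32],
    [0, 0, 0.06, 0, 0, 0, 32],
    [0, 0, 0.04, 0, 0, 0, 32],
    [0, 0, 0.03, 0, 0, 0, 32],
    [0, 0, 0, 0, 0, 0, 32],
    [0, 0, 0, 0, 0, 0, 32]
  ]
}}

```text
time_s: 13.63
tool_pos: [0.4399, -0.3337, 0.2235]
orientation: [[0.094, 0.996, 0.001], [0.996, -0.094, -0.0], [-0.0, 0.001, -1.0]]
ft_force: [0.5, 1.5, 3.0]
grip_width: 0.0398
gripper_force: 40.5
```

{"method": "step_arm", "body": {
  "commands": [
    [0, 0, 0, 0, 0, 0, 44],
    [0, 0, 0, 0, 0, 0, 52],
    [0, 0, 0, 0, 0, 0, 65],
    [0, 0, 0, 0, 0, 0, 85],
    [0, 0, 0, 0, 0, 0, 85],
    [0, 0, 0, 0, 0, 0, 85],
    [0, 0, -0.68, 0, 0, 0, 85],
    [0, 0, -1, 0, 0, 0, 85],
    [0, 0, -1, 0, 0, 0, 85],
    [0, 0, -1, 0, 0, 0, 85],
    [0.43, 0.07, 0, 0, 0, 0, 85],
    [0.98, 0.154, 0, 0, 0, 0, 85],
    [0.98, 0.154, 0, 0, 0, 0, 85],
    [0.98, 0.154, 0, 0, 0, 0, 85],
    [0.98, 0.154, 0, 0, 0, 0, 85],
    [0.98, 0.154, 0, 0, 0, 0, 85],
    [0.98, 0.154, 0, 0, 0, 0, 85],
    [0.98, 0.154, 0, 0, 0, 0, 85],
    [0.98, 0.154, 0, 0, 0, 0, 85],
    [0.98, 0.154, 0, 0, 0, 0, 85]
  ]
}}

```text
time_s: 15.3
tool_pos: [0.5092, -0.0602, 0.3327]
orientation: [[0.095, 0.995, -0.0], [0.995, -0.095, 0.0], [0.0, -0.0, -1.0]]
ft_force: [1.1, -1.3, 0.6]
grip_width: 0.0851
gripper_force: 0.0
```

{"method": "step_arm", "body": {
  "commands": [
    [0.98, 0.154, 0, 0, 0, 0, 85],
    [0.98, 0.154, 0, 0, 0, 0, 85],
    [0.98, 0.154, 0, 0, 0, 0, 85],
    [0.98, 0.154, 0, 0, 0, 0, 85],
    [0.98, 0.154, 0, 0, 0, 0, 85],
    [0.38, 0.06, 0, 0, 0, 0, 85],
    [0.2, 0.034, 0, 0, 0, 0, 85],
    [0, 0, 0, 0, 0, 0, 85],
    [0, 0, 0, 0, 0, 0, 85],
    [0, 0, 0, 0, 0, 0, 85]
  ]
}}

```text
time_s: 16.13
tool_pos: [0.5504, 0.0983, 0.3328]
orientation: [[0.096, 0.995, -0.001], [0.995, -0.096, -0.001], [-0.001, -0.001, -1.0]]
ft_force: [-0.6, -0.4, -0.2]
grip_width: 0.0847
gripper_force: 0.0
```

{"method": "step_arm", "body": {
  "commands": [
    [0.03, 0, 0.5, 0, 0, 0, 85],
    [0, 0, 1, 0, 0, 0, 85],
    [0, 0, 1, 0, 0, 0, 85],
    [0, 0, 0.7, 0, 0, 0, 85],
    [0, 0, 0.32, 0, 0, 0, 85],
    [0, 0, 0, 0, 0, 0, 85],
    [0, 0, 0, 0, 0, 0, 72],
    [0, 0, 0, 0, 0, 0, 64],
    [0, 0, 0, 0, 0, 0, 58],
    [0, 0, 0, 0, 0, 0, 48],
    [0, 0, 0, 0, 0, 0, 48],
    [0, 0, 0, 0, 0, 0, 48],
    [0, 0, 0, 0, 0, 0, 48],
    [0, 0, 0, 0, 0, 0, 48]
  ]
}}

```text
time_s: 17.3
tool_pos: [0.5518, 0.1003, 0.2295]
orientation: [[0.095, 0.995, 0.004], [0.995, -0.095, -0.0], [0.0, 0.004, -1.0]]
ft_force: [-1.8, -0.8, 6.8]
grip_width: 0.0561
gripper_force: 41.9
```

{"method": "step_arm", "body": {
  "commands": [
    [0, 0, -0.4, 0, 0, 0, 48],
    [0, 0, -0.8, 0, 0, 0, 48],
    [0, 0, -0.8, 0, 0, 0, 48],
    [-0.46, 0.015, 0, 0, 0, 0, 48],
    [-0.98, 0.033, 0, 0, 0, 0, 48],
    [-0.98, 0.033, 0, 0, 0, 0, 48],
    [-0.98, 0.033, 0, 0, 0, 0, 48],
    [-0.98, 0.033, 0, 0, 0, 0, 48],
    [-0.98, 0.033, 0, 0, 0, 0, 48],
    [-0.98, 0.033, 0, 0, 0, 0, 48],
    [-0.98, 0.033, 0, 0, 0, 0, 48],
    [-0.98, 0.033, 0, 0, 0, 0, 48],
    [-0.98, 0.033, 0, 0, 0, 0, 48],
    [-0.98, 0.033, 0, 0, 0, 0, 48],
    [-0.98, 0.033, 0, 0, 0, 0, 48],
    [-0.98, 0.033, 0, 0, 0, 0, 48],
    [-0.4, 0.013, 0, 0, 0, 0, 48],
    [-0.24, 0.006, 0, 0, 0, 0, 48],
    [0, 0, 0, 0, 0, 0, 48],
    [0, 0, 0, 0, 0, 0, 48]
  ]
}}

```text
time_s: 18.97
tool_pos: [0.5267, -0.2844, 0.2872]
orientation: [[0.095, 0.996, -0.001], [0.996, -0.095, 0.001], [0.001, -0.001, -1.0]]
ft_force: [0.0, 0.8, -1.5]
grip_width: 0.0557
gripper_force: 42.8
```

{"method": "step_arm", "body": {
  "commands": [
    [0, 0, 0.5, 0, 0, 0, 48],
    [0, 0, 0.8, 0, 0, 0, 48],
    [0, 0, 0.6, 0, 0, 0, 48],
    [0, 0, 0.25, 0, 0, 0, 48],
    [0, 0, 0.06, 0, 0, 0, 48],
    [0, 0, 0.04, 0, 0, 0, 48],
    [0, 0, 0.03, 0, 0, 0, 48],
    [0, 0, 0, 0, 0, 0, 48],
    [0, 0, 0, 0, 0, 0, 48]
  ]
}}

```text
time_s: 19.72
tool_pos: [0.5272, -0.2843, 0.2203]
orientation: [[0.094, 0.996, 0.0], [0.996, -0.094, 0.0], [0.0, 0.0, -1.0]]
ft_force: [-2.3, 2.2, 6.0]
grip_width: 0.0558
gripper_force: 43.3
```

{"method": "step_arm", "body": {
  "commands": [
    [0, 0, 0, 0, 0, 0, 60],
    [0, 0, 0, 0, 0, 0, 68],
    [0, 0, 0, 0, 0, 0, 85],
    [0, 0, 0, 0, 0, 0, 85],
    [0, 0, 0, 0, 0, 0, 85],
    [0, 0, -0.7, 0, 0, 0, 85],
    [0, 0, -1, 0, 0, 0, 85],
    [0, 0, -1, 0, 0, 0, 85],
    [0, 0, 0, 0, 0, 0, 85],
    [0, 0, 0, 0, 0, 0, 85]
  ]
}}

```text
time_s: 20.55
tool_pos: [0.528, -0.2858, 0.3025]
orientation: [[0.095, 0.995, 0.005], [0.995, -0.095, -0.003], [-0.003, 0.005, -1.0]]
ft_force: [-1.1, -0.8, -0.1]
grip_width: 0.0848
gripper_force: 0.0
```

Run:
```python
from h import *
c=cap('top'); im=c['pixels']; cv2.imwrite('pics/t3.png',im); cv2.imwrite('pics/s3.png',cap('side')['pixels'])
m=np.zeros(im.shape[:2],np.uint8); V=im.max(2); m[155:198,265:362]=(V[155:198,265:362]<38)
k=max(cv2.findContours(m,cv2.RETR_EXTERNAL,cv2.CHAIN_APPROX_NONE)[0],key=cv2.contourArea)
print(cv2.boundingRect(k))
for z in(.02,.035,.046):
    P=onz(c,k.reshape(-1,2),z)[:,:2]*1000; print(z,np.round(np.hstack([*map(np.atleast_1d,cv2.minAreaRect(P.astype(np.float32)))]),1))
```

```text
(273, 164, 80, 30)
0.02 [609.5  19.3 152.5  56.   88.2]
0.035 [606.6  19.2 150.4  55.2  88.2]
0.046 [604.5  19.1 148.8  54.7  88.2]
```

View pics/t3.png

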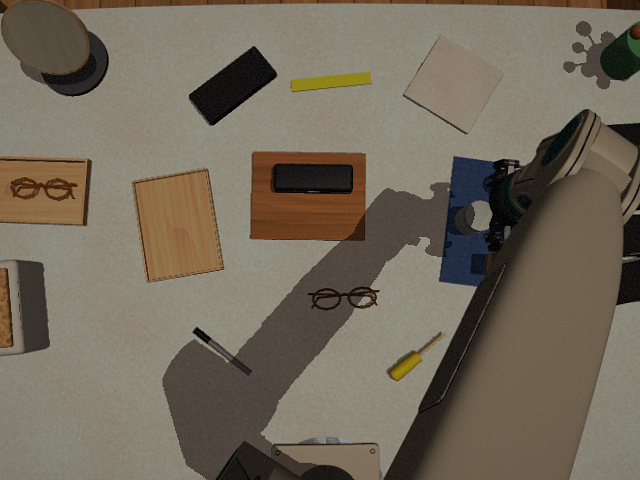

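View pics/s3.png

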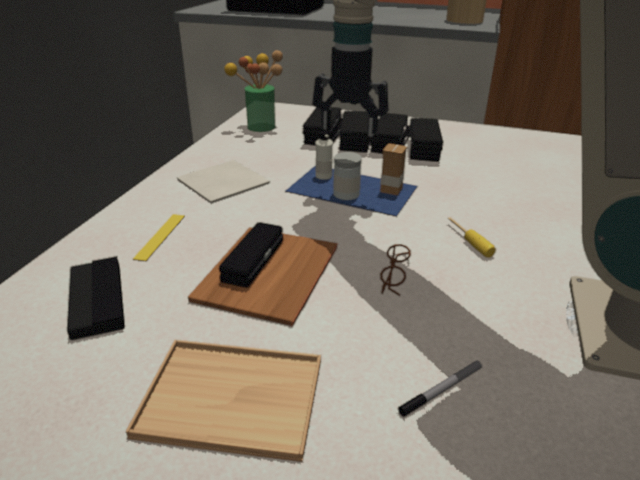

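All three stand upright on the mat in the side view, at about (325,160), (347,178) and (394,170). The case measures (606.5, 19.2), yaw -1.8°. Going to the case.

{"method": "step_arm", "body": {
  "commands": [
    [0.45, 0.072, 0, 0, 0, 0, 85],
    [0.98, 0.157, 0, 0, 0, 0, 85],
    [0.98, 0.157, 0, 0, 0, 0, 85],
    [0.98, 0.157, 0, 0, 0, 0, 85],
    [0.98, 0.157, 0, 0, 0, 0, 85],
    [0.98, 0.157, 0, 0, 0, 0, 85],
    [0.98, 0.157, 0, 0, 0, 0, 85],
    [0.98, 0.157, 0, 0, 0, 0, 85],
    [0.98, 0.157, 0, 0, 0, 0, 85],
    [0.98, 0.157, 0, 0, 0, 0, 85],
    [0.7, 0.115, 0, 0, 0, 0, 85],
    [0.36, 0.06, 0, 0, 0, 0, 85],
    [0, 0, 0, 0, 0, -0.74, 85],
    [0, 0, 0, 0, 0, 0, 85],
    [0, 0, 0, 0, 0, 0, 85],
    [0, 0, 0, 0, 0, 0, 85]
  ]
}}

```text
time_s: 21.98
tool_pos: [0.6055, 0.0183, 0.2993]
orientation: [[0.032, 0.999, -0.001], [0.999, -0.032, -0.0], [-0.0, -0.001, -1.0]]
ft_force: [-0.7, 0.3, -0.8]
grip_width: 0.0848
gripper_force: 0.0
```

{"method": "step_arm", "body": {
  "commands": [
    [0.03, 0.03, 0.5, 0, 0, 0, 85],
    [0, 0, 1, 0, 0, 0, 85],
    [0, 0, 1, 0, 0, 0, 85],
    [0, 0, 0.6, 0, 0, 0, 85],
    [0, 0, 0.35, 0, 0, 0, 85],
    [0, 0, 0.2, 0, 0, 0, 85],
    [0, 0, 0, 0, 0, 0, 85],
    [0, 0, 0, 0, 0, 0, 70],
    [0, 0, 0, 0, 0, 0, 62],
    [0, 0, 0, 0, 0, 0, 55],
    [0, 0, 0, 0, 0, 0, 42],
    [0, 0, 0, 0, 0, 0, 42],
    [0, 0, 0, 0, 0, 0, 42],
    [0, 0, 0, 0, 0, 0, 42],
    [0, 0, 0, 0, 0, 0, 42]
  ]
}}

```text
time_s: 23.23
tool_pos: [0.608, 0.0196, 0.1923]
orientation: [[0.03, 1.0, 0.003], [1.0, -0.03, -0.0], [-0.0, 0.003, -1.0]]
ft_force: [-0.2, -0.5, 7.0]
grip_width: 0.0512
gripper_force: 44.3
```

{"method": "step_arm", "body": {
  "commands": [
    [0, 0, -0.4, 0, 0, 0, 42],
    [0, 0, -0.8, 0, 0, 0, 42],
    [0, 0, -0.8, 0, 0, 0, 42],
    [0.46, -0.16, 0, 0, 0, 0, 42],
    [0.98, -0.345, 0, 0, 0, 0, 42],
    [0.98, -0.345, 0, 0, 0, 0, 42],
    [0.98, -0.345, 0, 0, 0, 0, 42],
    [0.98, -0.345, 0, 0, 0, 0, 42],
    [0.98, -0.345, 0, 0, 0, 0, 42],
    [0.98, -0.345, 0, 0, 0, 0, 42],
    [0.98, -0.345, 0, 0, 0, 0, 42],
    [0.98, -0.345, 0, 0, 0, 0, 42],
    [0.36, -0.13, 0, 0, 0, 0, 42],
    [0, 0, 0, 0, 0, -0.5, 42],
    [0, 0, 0, 0, 0, -1, 42],
    [0, 0, 0, 0, 0, -1, 42],
    [0, 0, 0, 0, 0, -1, 42],
    [0, 0, 0, 0, 0, -1, 42],
    [0, 0, 0, 0, 0, -1, 42]
  ]
}}

```text
time_s: 24.82
tool_pos: [0.5226, 0.2819, 0.2499]
orientation: [[-0.438, 0.899, -0.002], [0.899, 0.438, -0.001], [-0.0, -0.002, -1.0]]
ft_force: [0.0, 0.4, -1.2]
grip_width: 0.0512
gripper_force: 43.4
```

{"method": "step_arm", "body": {
  "commands": [
    [0, 0, 0, 0, 0, -1, 42],
    [0, 0, 0, 0, 0, -1, 42],
    [0, 0, 0, 0, 0, -1, 42],
    [0, 0, 0, 0, 0, -1, 42],
    [0, 0, 0, 0, 0, -1, 42],
    [0, 0, 0, 0, 0, -1, 42],
    [0, 0, 0, 0, 0, -1, 42],
    [0, 0, 0, 0, 0, -1, 42],
    [0, 0, 0, 0, 0, -1, 42],
    [0, 0, 0, 0, 0, -1, 42],
    [0, 0, 0, 0, 0, -1, 42],
    [0, 0, 0, 0, 0, -1, 42],
    [0, 0, 0, 0, 0, -1, 42],
    [0, 0, 0, 0, 0, -1, 42],
    [0, 0, 0, 0, 0, -0.7, 42],
    [0, 0, 0, 0, 0, 0, 42],
    [0, 0, 0, 0, 0, 0, 42],
    [0, 0, 0, 0, 0, 0, 42]
  ]
}}

```text
time_s: 26.32
tool_pos: [0.523, 0.2819, 0.2502]
orientation: [[-0.987, -0.159, -0.001], [-0.159, 0.987, -0.0], [0.001, -0.0, -1.0]]
ft_force: [-0.8, 0.7, -1.5]
grip_width: 0.0513
gripper_force: 43.4
```

{"method": "step_arm", "body": {
  "commands": [
    [-0.02, 0, 0.5, 0, 0, 0, 42],
    [0, 0, 0.8, 0, 0, 0, 42],
    [0, 0, 0.6, 0, 0, 0, 42],
    [0, 0, 0.2, 0, 0, 0, 42],
    [0, 0, 0.08, 0, 0, 0, 42],
    [0, 0, 0.04, 0, 0, 0, 42],
    [0, 0, 0.03, 0, 0, 0, 42],
    [0, 0, 0, 0, 0, 0, 42],
    [0, 0, 0, 0, 0, 0, 42]
  ]
}}

```text
time_s: 27.07
tool_pos: [0.5242, 0.2823, 0.1842]
orientation: [[-0.987, -0.161, 0.001], [-0.161, 0.987, 0.001], [-0.001, 0.0, -1.0]]
ft_force: [-2.5, -0.2, 4.5]
grip_width: 0.0515
gripper_force: 44.2
```

{"method": "step_arm", "body": {
  "commands": [
    [0, 0, 0, 0, 0, 0, 55],
    [0, 0, 0, 0, 0, 0, 62],
    [0, 0, 0, 0, 0, 0, 75],
    [0, 0, 0, 0, 0, 0, 85],
    [0, 0, 0, 0, 0, 0, 85],
    [0, 0, 0, 0, 0, 0, 85],
    [0, 0, -0.6, 0, 0, 0, 85],
    [0, 0, -1, 0, 0, 0, 85],
    [0, 0, -1, 0, 0, 0, 85],
    [0, 0, -1, 0, 0, 0, 85],
    [0, 0, -0.4, 0, 0, 1, 85],
    [0, 0, 0, 0, 0, 1, 85],
    [0, 0, 0, 0, 0, 1, 85],
    [0, 0, 0, 0, 0, 1, 85],
    [0, 0, 0, 0, 0, 1, 85],
    [0, 0, 0, 0, 0, 1, 85],
    [0, 0, 0, 0, 0, 1, 85],
    [0, 0, 0, 0, 0, 1, 85],
    [0, 0, 0, 0, 0, 1, 85],
    [0, 0, 0, 0, 0, 1, 85]
  ]
}}

```text
time_s: 28.73
tool_pos: [0.5239, 0.2821, 0.3029]
orientation: [[-0.755, 0.656, -0.0], [0.656, 0.755, -0.0], [0.0, -0.0, -1.0]]
ft_force: [-0.6, -0.7, 0.3]
grip_width: 0.085
gripper_force: 0.0
```

{"method": "step_arm", "body": {
  "commands": [
    [0, 0, 0, 0, 0, 1, 85],
    [0, 0, 0, 0, 0, 1, 85],
    [0, 0, 0, 0, 0, 1, 85],
    [0, 0, 0, 0, 0, 1, 85],
    [0, 0, 0, 0, 0, 1, 85],
    [0, 0, 0, 0, 0, 1, 85],
    [0, 0, 0, 0, 0, 1, 85],
    [0, 0, 0, 0, 0, 1, 85],
    [0, 0, 0, 0, 0, 1, 85],
    [0, 0, 0, 0, 0, 1, 85],
    [0, 0, 0, 0, 0, 0.9, 85],
    [0, 0, 0, 0, 0, 0, 85],
    [0, 0, 0, 0, 0, 0, 85],
    [0, 0, 0, 0, 0, 0, 85]
  ]
}}

```text
time_s: 29.9
tool_pos: [0.5239, 0.2822, 0.3029]
orientation: [[0.09, 0.996, -0.0], [0.996, -0.09, -0.0], [-0.0, -0.0, -1.0]]
ft_force: [-0.5, 0.2, 1.1]
grip_width: 0.0851
gripper_force: 0.0
```

{"method": "step_arm", "body": {
  "commands": [
    [-0.5, 0.05, 0, 0, 0, 0, 85],
    [-0.99, 0.095, 0, 0, 0, 0, 85],
    [-0.99, 0.095, 0, 0, 0, 0, 85],
    [-0.99, 0.095, 0, 0, 0, 0, 85],
    [-0.99, 0.095, 0, 0, 0, 0, 85],
    [-0.99, 0.095, 0, 0, 0, 0, 85],
    [-0.99, 0.095, 0, 0, 0, 0, 85],
    [-0.99, 0.095, 0, 0, 0, 0, 85],
    [-0.99, 0.095, 0, 0, 0, 0, 85],
    [-0.99, 0.095, 0, 0, 0, 0, 85],
    [-0.99, 0.095, 0, 0, 0, 0, 85],
    [-0.99, 0.095, 0, 0, 0, 0, 85],
    [-0.99, 0.095, 0, 0, 0, 0, 85],
    [-0.99, 0.095, 0, 0, 0, 0, 85],
    [-0.99, 0.095, 0, 0, 0, 0, 85],
    [-0.99, 0.095, 0, 0, 0, 0, 85],
    [-0.99, 0.095, 0, 0, 0, 0, 85],
    [-0.99, 0.095, 0, 0, 0, 0, 85],
    [-0.99, 0.095, 0, 0, 0, 0, 85],
    [-0.49, 0.05, 0, 0, 0, 0, 85]
  ]
}}

```text
time_s: 31.57
tool_pos: [0.5258, -0.2883, 0.3032]
orientation: [[0.093, 0.996, 0.001], [0.996, -0.093, -0.002], [-0.002, 0.001, -1.0]]
ft_force: [0.9, -1.1, 0.3]
grip_width: 0.085
gripper_force: 0.0
```

{"method": "step_arm", "body": {
  "commands": [
    [0, 0, 0, 0, 0, 0, 85],
    [0, 0, 0, 0, 0, 0, 85],
    [0, 0, 0, 0, 0, 0, 85]
  ]
}}

```text
time_s: 31.82
tool_pos: [0.5259, -0.2839, 0.3027]
orientation: [[0.091, 0.996, -0.001], [0.996, -0.091, 0.001], [0.001, -0.001, -1.0]]
ft_force: [-0.2, -0.2, 0.0]
grip_width: 0.0851
gripper_force: 0.0
```

Run:
```python
from h import *
c=cap('top'); im=c['pixels']; cv2.imwrite('pics/t4.png',im[100:340,100:560])
m=np.zeros(im.shape[:2],np.uint8); V=im.max(2); m[180:270,145:215]=(V[180:270,145:215]<45)
k=max(cv2.findContours(m,cv2.RETR_EXTERNAL,cv2.CHAIN_APPROX_NONE)[0],key=cv2.contourArea)
P=onz(c,k.reshape(-1,2),.027)[:,:2]*1000; print(cv2.minAreaRect(P.astype(np.float32)))
```

```text
((526.12109375, 282.8804626464844), (150.8323211669922, 55.69160461425781), 9.760770797729492)
```

View pics/t4.png

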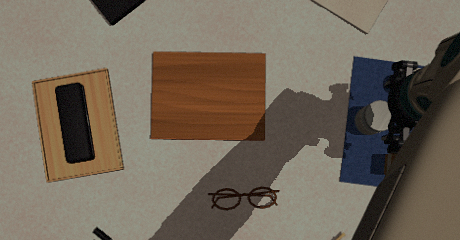

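The case lies at (526, 283), yaw 9.8°, so it is centred in the tray to about 2 mm. Next I return the tin.

{"method": "step_arm", "body": {
  "commands": [
    [-0.01, 0.03, 0.5, 0, 0, 0, 85],
    [0, 0, 1, 0, 0, 0, 85],
    [0, 0, 0.7, 0, 0, 0, 85],
    [0, 0, 0.36, 0, 0, 0, 85],
    [0, 0, 0.2, 0, 0, 0, 85],
    [0, 0, 0, 0, 0, 0, 85],
    [0, 0, 0, 0, 0, 0, 72],
    [0, 0, 0, 0, 0, 0, 64],
    [0, 0, 0, 0, 0, 0, 58],
    [0, 0, 0, 0, 0, 0, 48],
    [0, 0, 0, 0, 0, 0, 48],
    [0, 0, 0, 0, 0, 0, 48],
    [0, 0, 0, 0, 0, 0, 48],
    [0, 0, 0, 0, 0, 0, 48]
  ]
}}

```text
time_s: 33.03
tool_pos: [0.5279, -0.2856, 0.2219]
orientation: [[0.092, 0.996, 0.002], [0.996, -0.092, -0.001], [-0.001, 0.002, -1.0]]
ft_force: [-1.1, 1.2, 5.5]
grip_width: 0.0562
gripper_force: 41.9
```

{"method": "step_arm", "body": {
  "commands": [
    [0, 0, -0.4, 0, 0, 0, 48],
    [0, 0, -0.8, 0, 0, 0, 48],
    [0, 0, -0.8, 0, 0, 0, 48],
    [0.46, -0.015, 0, 0, 0, 0, 48],
    [0.98, -0.03, 0, 0, 0, 0, 48],
    [0.98, -0.03, 0, 0, 0, 0, 48],
    [0.98, -0.03, 0, 0, 0, 0, 48],
    [0.98, -0.03, 0, 0, 0, 0, 48],
    [0.98, -0.03, 0, 0, 0, 0, 48],
    [0.98, -0.03, 0, 0, 0, 0, 48],
    [0.98, -0.03, 0, 0, 0, 0, 48],
    [0.98, -0.03, 0, 0, 0, 0, 48],
    [0.98, -0.03, 0, 0, 0, 0, 48],
    [0.98, -0.03, 0, 0, 0, 0, 48],
    [0.98, -0.03, 0, 0, 0, 0, 48],
    [0.98, -0.03, 0, 0, 0, 0, 48],
    [0.4, -0.01, 0, 0, 0, 0, 48],
    [0.21, -0.005, 0, 0, 0, 0, 48],
    [0, 0, 0, 0, 0, 0, 48],
    [0, 0, 0, 0, 0, 0, 48]
  ]
}}

```text
time_s: 34.7
tool_pos: [0.5506, 0.0988, 0.28]
orientation: [[0.092, 0.996, -0.001], [0.996, -0.092, -0.001], [-0.001, -0.0, -1.0]]
ft_force: [0.6, 0.0, -2.0]
grip_width: 0.0561
gripper_force: 42.9
```

{"method": "step_arm", "body": {
  "commands": [
    [0, 0, 0, 0, 0, 0, 48],
    [0, 0, 0, 0, 0, 0, 48]
  ]
}}

```text
time_s: 34.87
tool_pos: [0.5508, 0.0981, 0.2801]
orientation: [[0.093, 0.996, -0.0], [0.996, -0.093, -0.0], [-0.0, -0.0, -1.0]]
ft_force: [-0.3, -0.7, -0.6]
grip_width: 0.0563
gripper_force: 42.9
```

{"method": "step_arm", "body": {
  "commands": [
    [0.04, 0, 0.5, 0, 0, 0, 48],
    [0, 0, 0.6, 0, 0, 0, 48],
    [0, 0, 0.4, 0, 0, 0, 48],
    [0, 0, 0.13, 0, 0, 0, 48],
    [0, 0, 0.04, 0, 0, 0, 48],
    [0, 0, 0.03, 0, 0, 0, 48],
    [0, 0, 0, 0, 0, 0, 48],
    [0, 0, 0, 0, 0, 0, 48]
  ]
}}

```text
time_s: 35.53
tool_pos: [0.5499, 0.0998, 0.2305]
orientation: [[0.092, 0.996, -0.003], [0.996, -0.092, -0.001], [-0.001, -0.003, -1.0]]
ft_force: [-6.9, -1.0, 11.5]
grip_width: 0.056
gripper_force: 43.4
```

{"method": "step_arm", "body": {
  "commands": [
    [0, 0, -0.03, 0, 0, 0, 48],
    [0, 0, 0, 0, 0, 0, 59],
    [0, 0, 0, 0, 0, 0, 66],
    [0, 0, 0, 0, 0, 0, 85],
    [0, 0, 0, 0, 0, 0, 85],
    [0, 0, 0, 0, 0, 0, 85],
    [0, 0, -0.67, 0, 0, 0, 85],
    [0, 0, -1, 0, 0, 0, 85],
    [0, 0, -1, 0, 0, 0, 85],
    [0, 0, -0.8, 0, 0, 0, 85],
    [-0.42, -0.07, 0, 0, 0, 0, 85],
    [-0.98, -0.157, 0, 0, 0, 0, 85],
    [-0.98, -0.157, 0, 0, 0, 0, 85],
    [-0.98, -0.157, 0, 0, 0, 0, 85],
    [-0.98, -0.157, 0, 0, 0, 0, 85],
    [-0.98, -0.157, 0, 0, 0, 0, 85],
    [-0.98, -0.157, 0, 0, 0, 0, 85],
    [-0.98, -0.157, 0, 0, 0, 0, 85],
    [-0.98, -0.157, 0, 0, 0, 0, 85],
    [-0.98, -0.157, 0, 0, 0, 0, 85]
  ]
}}

```text
time_s: 37.2
tool_pos: [0.4803, -0.1729, 0.3336]
orientation: [[0.091, 0.996, -0.001], [0.996, -0.091, 0.0], [0.0, -0.001, -1.0]]
ft_force: [0.5, -0.2, -0.4]
grip_width: 0.085
gripper_force: 0.0
```

{"method": "step_arm", "body": {
  "commands": [
    [-0.98, -0.157, 0, 0, 0, 0, 85],
    [-0.98, -0.157, 0, 0, 0, 0, 85],
    [-0.98, -0.157, 0, 0, 0, 0, 85],
    [-0.98, -0.157, 0, 0, 0, 0, 85],
    [-0.98, -0.157, 0, 0, 0, 0, 85],
    [-0.58, -0.09, 0, 0, 0, 0, 85],
    [0, 0, 0, 0, 0, 0, 85],
    [0, 0, 0, 0, 0, 0, 85],
    [0, 0, 0, 0, 0, 0, 85],
    [0, 0, 0, 0, 0, 0, 85]
  ]
}}

```text
time_s: 38.03
tool_pos: [0.4401, -0.3318, 0.3338]
orientation: [[0.09, 0.996, -0.001], [0.996, -0.09, 0.001], [0.001, -0.001, -1.0]]
ft_force: [0.4, -0.5, -0.4]
grip_width: 0.0847
gripper_force: 0.0
```

{"method": "step_arm", "body": {
  "commands": [
    [-0.065, 0, 0.5, 0, 0, 0.05, 85],
    [0, 0, 1, 0, 0, 0, 85],
    [0, 0, 1, 0, 0, 0, 85],
    [0, 0, 0.7, 0, 0, 0, 85],
    [0, 0, 0.3, 0, 0, 0, 85],
    [0, 0, 0.18, 0, 0, 0, 85],
    [0, 0, 0, 0, 0, 0, 85],
    [0, 0, 0, 0, 0, 0, 60],
    [0, 0, 0, 0, 0, 0, 50],
    [0, 0, 0, 0, 0, 0, 43],
    [0, 0, 0, 0, 0, 0, 32],
    [0, 0, 0, 0, 0, 0, 32],
    [0, 0, 0, 0, 0, 0, 32],
    [0, 0, 0, 0, 0, 0, 32],
    [0, 0, 0, 0, 0, 0, 32],
    [0, 0, 0, 0, 0, 0, 32]
  ]
}}

```text
time_s: 39.37
tool_pos: [0.4405, -0.3354, 0.2252]
orientation: [[0.096, 0.995, 0.002], [0.995, -0.096, -0.002], [-0.001, 0.002, -1.0]]
ft_force: [-1.1, 0.3, 5.6]
grip_width: 0.0397
gripper_force: 40.9
```

{"method": "step_arm", "body": {
  "commands": [
    [0, 0, -0.4, 0, 0, 0, 32],
    [0, 0, -0.8, 0, 0, 0, 32],
    [0, 0, -0.8, 0, 0, 0, 32],
    [0.46, 0.095, 0, 0, 0, 0, 32],
    [0.99, 0.198, 0, 0, 0, 0, 32],
    [0.99, 0.198, 0, 0, 0, 0, 32],
    [0.99, 0.198, 0, 0, 0, 0, 32],
    [0.99, 0.198, 0, 0, 0, 0, 32],
    [0.99, 0.198, 0, 0, 0, 0, 32],
    [0.99, 0.198, 0, 0, 0, 0, 32],
    [0.99, 0.198, 0, 0, 0, 0, 32],
    [0.99, 0.198, 0, 0, 0, 0, 32],
    [0.99, 0.198, 0, 0, 0, 0, 32],
    [0.99, 0.198, 0, 0, 0, 0, 32],
    [0.99, 0.198, 0, 0, 0, 0, 32],
    [0.6, 0.12, 0, 0, 0, 0, 32],
    [0.385, 0.08, 0, 0, 0, 0, 32],
    [0, 0, 0, 0, 0, 0, 32],
    [0, 0, 0, 0, 0, 0, 32],
    [0, 0, 0, 0, 0, 0, 32]
  ]
}}

```text
time_s: 41.03
tool_pos: [0.5487, 0.0259, 0.2836]
orientation: [[0.096, 0.995, -0.001], [0.995, -0.096, -0.001], [-0.001, -0.001, -1.0]]
ft_force: [-0.4, 0.4, -0.6]
grip_width: 0.0396
gripper_force: 40.6
```

{"method": "step_arm", "body": {
  "commands": [
    [0.045, 0.01, 0.5, 0, 0, 0, 32],
    [0, 0, 0.6, 0, 0, 0, 32],
    [0, 0, 0.38, 0, 0, 0, 32],
    [0, 0, 0.12, 0, 0, 0, 32],
    [0, 0, 0.05, 0, 0, 0, 32],
    [0, 0, 0.03, 0, 0, 0, 32],
    [0, 0, 0, 0, 0, 0, 32],
    [0, 0, 0, 0, 0, 0, 32]
  ]
}}

```text
time_s: 41.7
tool_pos: [0.5493, 0.0271, 0.2342]
orientation: [[0.097, 0.995, -0.001], [0.995, -0.097, -0.001], [-0.001, -0.001, -1.0]]
ft_force: [-3.0, -0.0, 6.0]
grip_width: 0.0397
gripper_force: 41.1
```

{"method": "step_arm", "body": {
  "commands": [
    [0, 0, -0.02, 0, 0, 0, 32],
    [0, 0, 0, 0, 0, 0, 44],
    [0, 0, 0, 0, 0, 0, 52],
    [0, 0, 0, 0, 0, 0, 65],
    [0, 0, 0, 0, 0, 0, 85],
    [0, 0, 0, 0, 0, 0, 85],
    [0, 0, 0, 0, 0, 0, 85],
    [0, 0, -0.6, 0, 0, 0, 85],
    [0, 0, -1, 0, 0, 0, 85],
    [0, 0, -1, 0, 0, 0, 85],
    [0, 0, -0.9, 0, 0, 0, 85],
    [-0.5, 0.115, 0, 0, 0, 0, 85],
    [-0.97, 0.223, 0, 0, 0, 0, 85],
    [-0.97, 0.223, 0, 0, 0, 0, 85],
    [-0.97, 0.223, 0, 0, 0, 0, 85],
    [-0.97, 0.223, 0, 0, 0, 0, 85],
    [-0.97, 0.223, 0, 0, 0, 0, 85],
    [-0.97, 0.223, 0, 0, 0, 0, 85],
    [-0.97, 0.223, 0, 0, 0, 0, 85],
    [-0.97, 0.223, 0, 0, 0, 0, 85]
  ]
}}

```text
time_s: 43.37
tool_pos: [0.5826, -0.2258, 0.3389]
orientation: [[0.096, 0.995, -0.0], [0.995, -0.096, 0.0], [0.0, -0.0, -1.0]]
ft_force: [1.0, 0.2, 0.6]
grip_width: 0.0847
gripper_force: 0.0
```

{"method": "step_arm", "body": {
  "commands": [
    [-0.97, 0.223, 0, 0, 0, 0, 85],
    [-0.97, 0.223, 0, 0, 0, 0, 85],
    [-0.97, 0.223, 0, 0, 0, 0, 85],
    [-0.97, 0.223, 0, 0, 0, 0, 85],
    [-0.41, 0.094, 0, 0, 0, 0, 85],
    [0, 0, 0, 0, 0, 0, 85],
    [0, 0, 0, 0, 0, 0, 85],
    [0, 0, 0, 0, 0, 0, 85],
    [0, 0, 0, 0, 0, 0, 85]
  ]
}}

```text
time_s: 44.12
tool_pos: [0.5997, -0.3537, 0.3389]
orientation: [[0.094, 0.996, -0.001], [0.996, -0.094, 0.001], [0.001, -0.001, -1.0]]
ft_force: [0.5, 0.3, -0.1]
grip_width: 0.0846
gripper_force: 0.0
```

{"method": "step_arm", "body": {
  "commands": [
    [-0.085, 0, 0.5, 0, 0, 0, 85],
    [0, 0, 1, 0, 0, 0, 85],
    [0, 0, 1, 0, 0, 0, 85],
    [0, 0, 0.8, 0, 0, 0, 85],
    [0, 0, 0.4, 0, 0, 0, 85],
    [0, 0, 0.24, 0, 0, 0, 85],
    [0, 0, 0, 0, 0, 0, 85],
    [0, 0, 0, 0, 0, 0, 60],
    [0, 0, 0, 0, 0, 0, 50],
    [0, 0, 0, 0, 0, 0, 42],
    [0, 0, 0, 0, 0, 0, 30],
    [0, 0, 0, 0, 0, 0, 30],
    [0, 0, 0, 0, 0, 0, 30],
    [0, 0, 0, 0, 0, 0, 30],
    [0, 0, 0, 0, 0, 0, 30],
    [0, 0, 0, 0, 0, 0, 30]
  ]
}}

```text
time_s: 45.45
tool_pos: [0.6, -0.3584, 0.2227]
orientation: [[0.096, 0.995, 0.002], [0.995, -0.096, -0.002], [-0.002, 0.002, -1.0]]
ft_force: [-0.4, 1.9, 5.9]
grip_width: 0.0368
gripper_force: 39.9
```

{"method": "step_arm", "body": {
  "commands": [
    [0, 0, -0.4, 0, 0, 0, 30],
    [0, 0, -0.8, 0, 0, 0, 30],
    [0, 0, -0.8, 0, 0, 0, 30],
    [0.5, -0.135, 0, 0, 0, 0, 30],
    [0.96, -0.258, 0, 0, 0, 0, 30],
    [0.96, -0.258, 0, 0, 0, 0, 30],
    [0.96, -0.258, 0, 0, 0, 0, 30],
    [0.96, -0.258, 0, 0, 0, 0, 30],
    [0.96, -0.258, 0, 0, 0, 0, 30],
    [0.96, -0.258, 0, 0, 0, 0, 30],
    [0.96, -0.258, 0, 0, 0, 0, 30],
    [0.96, -0.258, 0, 0, 0, 0, 30],
    [0.96, -0.258, 0, 0, 0, 0, 30],
    [0.7, -0.188, 0, 0, 0, 0, 30],
    [0.455, -0.125, 0, 0, 0, 0, 30],
    [0, 0, 0, 0, 0, 0, 30],
    [0, 0, 0, 0, 0, 0, 30],
    [0, 0, 0, 0, 0, 0, 30],
    [0, 0, 0, 0, 0, 0, 30]
  ]
}}

```text
time_s: 47.03
tool_pos: [0.5468, -0.0435, 0.281]
orientation: [[0.097, 0.995, 0.001], [0.995, -0.097, -0.001], [-0.001, 0.001, -1.0]]
ft_force: [0.1, -1.3, -1.5]
grip_width: 0.0366
gripper_force: 40.2
```

{"method": "step_arm", "body": {
  "commands": [
    [0.07, 0, 0.5, 0, 0, 0, 30],
    [0, 0, 0.6, 0, 0, 0, 30],
    [0, 0, 0.38, 0, 0, 0, 30],
    [0, 0, 0.12, 0, 0, 0, 30],
    [0, 0, 0.05, 0, 0, 0, 30],
    [0, 0, 0.03, 0, 0, 0, 30],
    [0, 0, 0, 0, 0, 0, 30],
    [0, 0, 0, 0, 0, 0, 30]
  ]
}}

```text
time_s: 47.7
tool_pos: [0.5457, -0.0409, 0.2316]
orientation: [[0.097, 0.995, -0.003], [0.995, -0.097, -0.0], [-0.001, -0.003, -1.0]]
ft_force: [-6.3, 0.4, 8.6]
grip_width: 0.037
gripper_force: 40.6
```

{"method": "step_arm", "body": {
  "commands": [
    [0, 0, -0.03, 0, 0, 0, 30],
    [0, 0, 0, 0, 0, 0, 42],
    [0, 0, 0, 0, 0, 0, 50],
    [0, 0, 0, 0, 0, 0, 65],
    [0, 0, 0, 0, 0, 0, 85],
    [0, 0, 0, 0, 0, 0, 85],
    [0, 0, 0, 0, 0, 0, 85],
    [0, 0, -0.6, 0, 0, 0, 85],
    [0, 0, -1, 0, 0, 0, 85],
    [0, 0, -1, 0, 0, 0, 85],
    [0, 0, -0.9, 0, 0, 0, 85],
    [-1, 0, 0, 0, 0, 0, 85],
    [-1, 0, 0, 0, 0, 0, 85],
    [-1, 0, 0, 0, 0, 0, 85],
    [-1, 0, 0, 0, 0, 0, 85],
    [-1, 0, 0, 0, 0, 0, 85],
    [-1, 0, 0, 0, 0, 0, 85],
    [-1, 0, 0, 0, 0, 0, 85],
    [-1, 0, 0, 0, 0, 0, 85],
    [-1, 0, 0, 0, 0, 0, 85]
  ]
}}

```text
time_s: 49.37
tool_pos: [0.5204, -0.3105, 0.3362]
orientation: [[0.096, 0.995, -0.0], [0.995, -0.096, 0.0], [0.0, -0.0, -1.0]]
ft_force: [-0.1, 0.1, 0.4]
grip_width: 0.0851
gripper_force: 0.0
```

{"method": "step_arm", "body": {
  "commands": [
    [0, 0, 0, 0, 0, 0, 85],
    [0, 0, 0, 0, 0, 0, 85],
    [0, 0, 0, 0, 0, 0, 85]
  ]
}}

```text
time_s: 49.62
tool_pos: [0.5205, -0.3088, 0.336]
orientation: [[0.096, 0.995, -0.001], [0.995, -0.096, 0.001], [0.001, -0.001, -1.0]]
ft_force: [0.8, -0.4, -0.3]
grip_width: 0.0849
gripper_force: 0.0
```

Run:
```python
from h import *
c=cap('top'); im=c['pixels']; s=cap('side')
cv2.imwrite('pics/c5.png',cv2.resize(im[145:250,235:375],None,fx=5.7,fy=5.7,interpolation=cv2.INTER_CUBIC)); cv2.imwrite('pics/s5.png',s['pixels'])
```

```text
(no output)
```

View pics/c5.png

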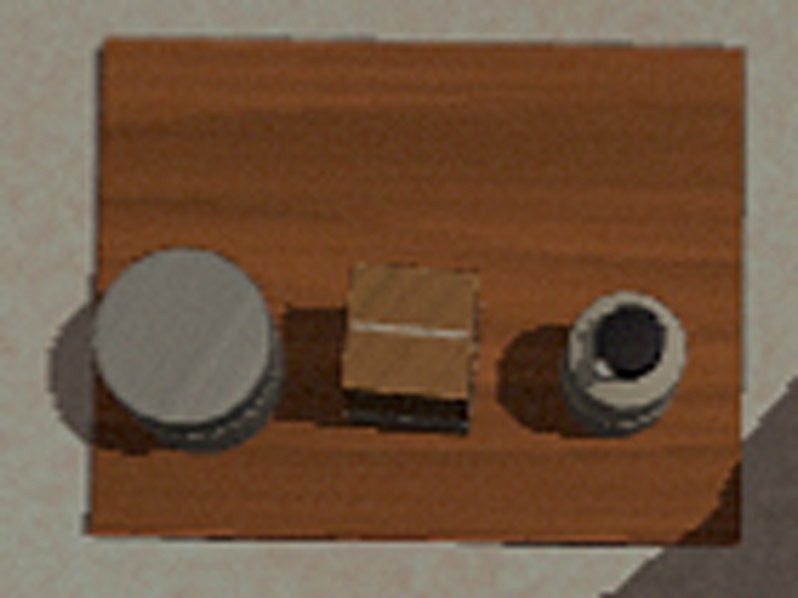

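View pics/s5.png

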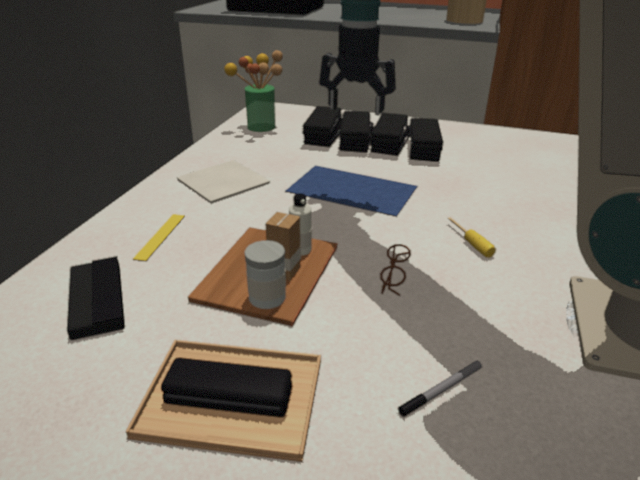

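The job is done as far as the pictures show. All three stand within about 1-4 mm of their starting spots: tin at crop (183,335), carton (411,330), cap (630,342). The case lies lengthways in the tray and the spectacles are untouched. Handing in.

```bash
python3 -c "
from rig import robot
print(robot.finish_job())"
```

```text
the job is handed in; nothing more can be done
None
```

I handed the job in at about 50 s: the spectacles case lies lengthways in the tray, centred to about 2 mm, and the bottle, tin and carton stand back on the board about 1–4 mm from their starting spots (the bottle is furthest off), with nothing knocked over and the spectacles untouched.

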